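Prove the blind hole of a cast spacer and hold it hole-up

ROBOT

A 6-joint arm with a two-finger parallel gripper is mounted at the origin on the work surface. World frame = base frame: x ahead of the robot, y to its left, z up, the work surface at z = 0. Lengths are in m, angles in rad, forces in N, time in s.
With the tool pointing down it reaches from about 0.35 to 0.975 m from the base axis. Payload 4.9 kg.
Tool frame: the origin (TCP) lies on the front face of the gripper's body, between the roots of the fingers; the fingertips stand ctrl.finger_overhang ahead of it and the grasp point (between the pads) lies 54 mm ahead of it (ctrl.finger_overhang is the distance from the TCP to the fingertips, in m); z points along the fingers, y is the line along which they close (so a half turn about z gives the same grasp; the last joint's range is limited). The gripper opens to 85 mm and grips with 20 to 120 N. Pads are 22 mm wide; open, the fingers measure 114 mm over their backs; the gripper's body (76 mm by 85 mm) begins 54 mm behind the grasp point. The pads swing forward as they close: fully open they stand 13 mm farther back than shut.
Start: joints at [-1.373, 0.053, 1.613, -0, 1.476, -0.119], TCP at [0.195, -0.594, 0.304] pointing down, gripper open.
Joint ranges: [-3.01, 3.01], [-1.01, 2.22], [0.06, 2.58], [-1.02, 4.17], [0.09, 2.62], [-3.14, 3.14]. Speed limits (rad/s): [2.57, 2.57, 3.14, 3.14, 3.14, 3.14].

INTERFACE

Orientations are given as a rotation vector (axis times angle).
In Python, from station import ctrl, vision gives the robot as it stands. The module is installed in compiled form; this text tells all that it offers.
- The arm moves only by the tool drive_tool, never from a script. Its argument "rows" is a list of rows, each a list of 2 entries, a list of its own where there are three numbers: the shift along the tool's x, y, z in m, then the turn about the tool's z in rad. A call has 1 to 10 rows; each row shifts and turns the commanded pose from where the row before left it, along the tool's axes as they then stand; what a row does not reach is not made up. A row lasts 1/10 s, in which the tool goes at most 50 mm and 8.59 degrees, less where a joint would pass 70% of its speed; a pose out of reach is approached as far as the arm can. A call with a gripper value outside its range is refused whole. "jaw" is the closure, from 0 (fully open) to 1 (shut), set as the call begins (left out, the last holds). The fingers move at their own pace and stop on an object; "grip_force" is the grip in N (left out, the last holds). Time passes only in rows, so rows that do not move let the fingers close. It gives the time, the measured TCP pose, the force, the opening and the grip force at its end, in the units of the state.
- ctrl.get_obs(): the state, without advancing time (a new reading comes with each control period).
- vision.get_image(name): name is "scene" or "side" or "wrist"; returns a dict with "image" (384x512x3 uint8, blue, green, red), "vertical_fov" (degrees; the focal length in pixels is half the picture's height over the tangent of half this angle, whatever the lens; pixels are square), "cx", "cy" (the principal point, pixels), "R" (3x3) and "t" (3): a world point X has camera coordinates R X + t. Camera axes: x right, y down, z forward; pixel columns grow to the right and rows downward; lengths in m; the calibration is good to about 2 mm. A picture is of the moment at which its call begins. There is no depth.
- ctrl.finish_job(): hands the job in; it is judged then, once.
The state is a dict: "t": time; "q": joint angles; "dq": joint speeds; "effort": joint torques, N m; "tool_pos": TCP position; "tool_rot": TCP orientation; "contact_force": force on the tool from outside, world axes, zero at the start; "wrist_torque": the same for the moment, N m; "opening": finger opening in m; "grip_force": force on a finger pad.
Only numpy, scipy, OpenCV 4.12 (cv2) and the standard library are available. Lean on these libraries where they do the work, as an engineer would, in place of code of your own. Each camera call takes 0.05 s, during which the arm holds its last target. There are 200 camera calls.

TASK

Lift the cast spacer out of the open mould, find the end with the blind hole, and push that end over the feeler pin until the pin touches the bottom of the hole. Then draw it off the pin, turn it so that the hole points straight up, and finish still holding it like that with the gripper, hand-high above the bench (15 cm or more) and touching nothing else. Do not shift the multimeter, the screwdriver or the solder reel.

Things in the scene. Friction and masses are not known exactly. Their poses are not given: they have to be found in the camera images.
- spacer: White cast-resin spacer, loose square block 48 x 32 x 32 mm, 50 to 100 g, lying on its side in the mould. One square end has a central blind hole, 16 mm across, 26 mm deep; the other end is plain. The mould hides both ends. Origin: centre of the underside as it lies; x along its length towards the hole end (hole axis = x, 16 mm above the origin), y across, z up as it lies.
- spacer_mouth (a point): Centre of the mouth of the spacer's blind hole, on its hole end (24 mm from the origin along x, 16 mm up). Axes as the spacer's: x points out of the hole.
- mould: Open dark steel mould, fixed, any yaw, same look after a half turn. Plate 100 x 74 x 10 mm; the spacer lies on it along the mould's x, between two end blocks (36 wide, 16 thick, tops 34 mm above bench, 51 apart) and two low side ribs (tops 16 mm above bench, 35 apart, 8 thick) that leave its long sides free. The spacer's top is 42 mm above bench. Origin: centre of the plate's underside.
- feeler: Feeler stand, fixed: base 90 x 80 x 12 mm, grey post 26 x 30 mm, 116 high, with a rigid level steel pin, 7 mm diameter, that points from the post's front towards the robot (stand's -x), axis 100 mm above bench. It sticks out 40 mm; a 16 mm collar covers its first 4 mm. Origin: on the bench under the pin's root at the post's front; the base reaches from 10 mm before to 80 mm behind it.
- pin_tip (a point): Free end of the feeler pin, on its axis (40 mm along the stand's -x from the origin, 100 mm up). Axes as the stand's: x points from the tip into the post.
- multimeter: Bystander: black multimeter lying face up, 170 x 80 x 43 mm. Origin: centre of its underside, x along its length.
- screwdriver: Bystander: screwdriver lying on the bench. Origin: underside, x along its length towards the tip.
- reel: Bystander: solder reel standing on its flange, 56 mm diameter, 38 mm high. Origin: centre of its underside.

How it is judged:
On the way, in this order (a step that is already met when the one before it is completed fails the run):
1. the spacer is lifted clear of the mould (height (world z) of spacer above 0.055 m and contact force between spacer and mould below 0.1 N and contact force between spacer and the fingers above 1 N), for 0.2 s.
2. the hole is over the feeler pin, the pin's tip at least 23 mm deep (the hole is 26 mm) (x of pin_tip in the frame of spacer_mouth below -0.023 m and y of pin_tip in the frame of spacer_mouth between -0.008 and 0.008 m and z of pin_tip in the frame of spacer_mouth between -0.008 and 0.008 m), for 0.1 s.
At the end, for the whole second after the job is handed in: The gripper still holds the spacer at rest, the hole's axis within 0.30 rad of straight up, the mouth of the hole at least 150 mm above the bench and 30 mm or more from the pin's tip, and neither mould, feeler stand nor any bystander touches it (angle between spacer_mouth's own x axis and vertical below 0.3 rad and height (world z) of spacer_mouth above 0.15 m and contact force between spacer and the fingers above 1 N and contact force between spacer and mould below 0.1 N and contact force between spacer and feeler below 0.1 N and contact force between spacer and multimeter below 0.1 N and contact force between spacer and reel below 0.1 N and contact force between spacer and screwdriver below 0.1 N and distance between spacer_mouth and pin_tip above 0.03 m and linear speed of spacer below 0.03 m/s); the arm keeps its last pose, push and grip.
It fails at once if the multimeter is shifted by more than 25 mm (distance of multimeter from where it was at the start of the episode above 0.025 m).
It fails at once if the screwdriver is shifted by more than 25 mm (distance of screwdriver from where it was at the start of the episode above 0.025 m).
It fails at once if the reel is shifted by more than 25 mm (distance of reel from where it was at the start of the episode above 0.025 m).
It also fails if it takes over 58 s, if anything falls off the work surface, if the arm or the gripper's body presses on something with over 40 N, if the wrist force passes 120 N, or if a joint passes its speed limit or range.

## Working session

There is one attempt and no reset: what is moved stays moved. The work goes in short steps, Python scripts to look and compute and a tool call to move; the robot and the scene stay as the last step left them, time stands still between calls to the robot, and variables do not carry over. Pictures are saved under pics/ and viewed, at most 10 in all, crops included, and the job is handed in when it is done.

Besides the shell and the picture viewer there is one more tool, called after "Request:" as name([rows], argument=value, ...), one row to a line, values as JSON. drive_tool: Moves the arm, as the interface text tells. Its arguments: {"type":"object","properties":{"rows":{"type":"array","items":{"type":"array"}},"jaw":{"type":"number"},"grip_force":{"type":"number"}},"required":["rows"]}

```bash
mkdir -p pics
cat > h.py <<'E'
import numpy as np, cv2
from scipy.spatial.transform import Rotation as Ro
from station import ctrl, vision
def ray(c,u,v):
    f=192/np.tan(np.radians(c['vertical_fov'])/2)
    d=np.array(c['R']).T@np.array([(u-c['cx'])/f,(v-c['cy'])/f,1]); o=-np.array(c['R']).T@np.array(c['t'])
    return o,d/np.linalg.norm(d)
def onz(c,u,v,z):
    o,d=ray(c,u,v); return o+d*(z-o[2])/d[2]
def proj(c,X):
    f=192/np.tan(np.radians(c['vertical_fov'])/2)
    p=np.array(c['R'])@np.array(X)+np.array(c['t']); return p[:2]/p[2]*f+[c['cx'],c['cy']]
E
python3 - <<'E'
from h import *
import pickle
o=ctrl.get_obs();print(o, ctrl.finger_overhang, Ro.from_rotvec(o['tool_rot']).as_matrix().round(3))
C={n:vision.get_image(n) for n in('scene','side','wrist')}
pickle.dump(C,open('c0.pkl','wb'))
for n in C: print(n,C[n]['vertical_fov'],C[n]['cx'],C[n]['cy'],-np.array(C[n]['R']).T@np.array(C[n]['t']))
a=np.vstack([np.hstack([C['scene']['image'],C['side']['image']])])
cv2.imwrite('pics/scene.png',cv2.resize(C['scene']['image'],(800,600)))
cv2.imwrite('pics/side.png',cv2.resize(C['side']['image'],(800,600)))
E
```

```text
{'t': 0.0, 'q': array([-1.37300589e+00,  5.33704170e-02,  1.61429545e+00,  8.24232931e-06,
        1.47600983e+00, -1.19019541e-01]), 'dq': array([ 0.00061297,  0.00066035, -0.00056143, -0.00015337, -0.00019849,
       -0.00033767]), 'effort': array([ 1.00858142e-03, -3.93676937e+01, -3.70179069e+01,  2.69324727e-05,
        7.06518869e-03, -4.88907645e-06]), 'tool_pos': array([ 0.19460674, -0.59342924,  0.3026536 ]), 'tool_rot': array([-3.10020487e+00, -4.95235803e-01,  1.15882773e-04]), 'contact_force': array([-0.41472924,  0.66563413, -0.31012691]), 'wrist_torque': array([-0.05281577,  0.00068378, -0.03156386]), 'grip_force': 0.0, 'opening': 0.08557039556274382} 0.0726 [[ 0.95   0.312 -0.   ]
 [ 0.312 -0.95   0.002]
 [ 0.    -0.002 -1.   ]]
scene 50.28633706467189 264.5045491665672 184.80424072302634 [0.90719234 0.05999425 0.73660113]
side 45.71866995207126 255.67586062387312 205.78671938034532 [0.34385    0.69858736 0.67471568]
wrist 68.44257968023119 250.99450359420888 189.18239094108 [ 0.27335533 -0.56754264  0.37256838]
```

View pics/scene.png

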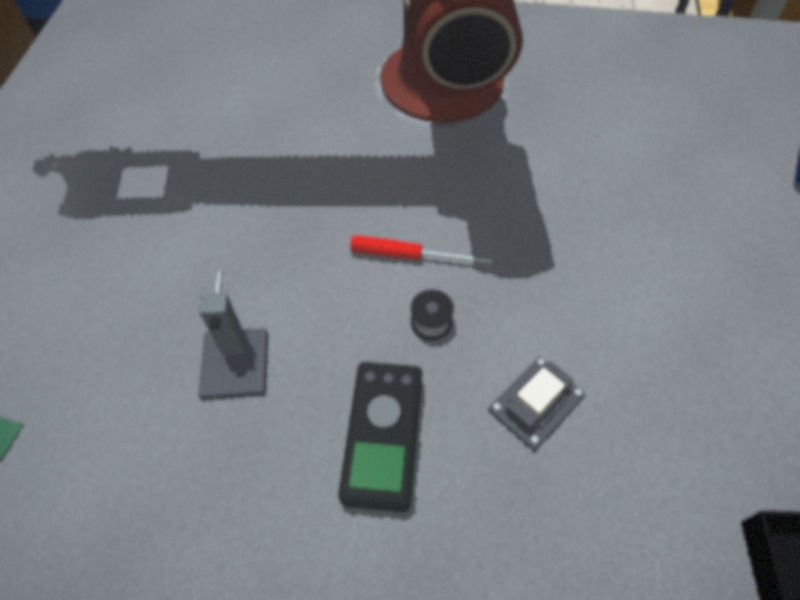

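View pics/side.png

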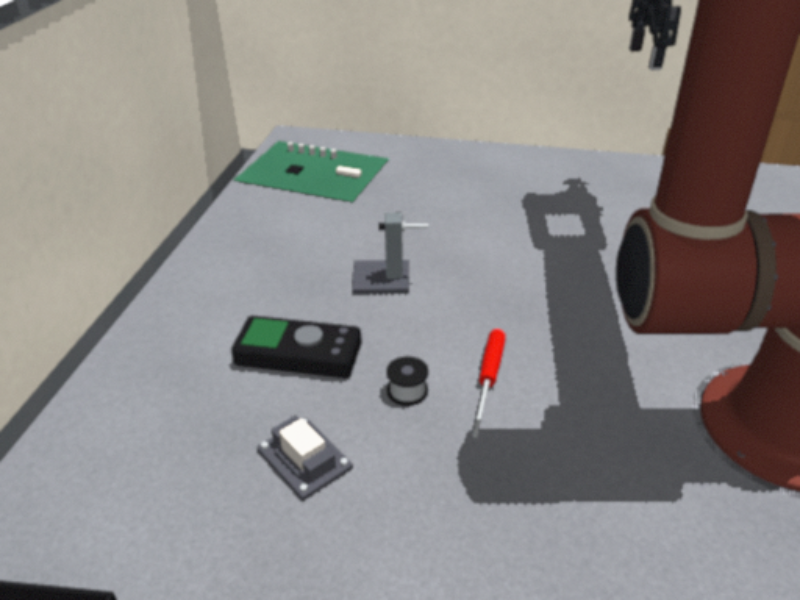

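The scene view shows the feeler at (235,345) with its pin tip at (219,272), the spacer in the mould at (541,390), the reel at (432,315), the multimeter at (380,435) and the screwdriver at (420,250). The side view shows the pin tip at (428,225) and the spacer at (302,443).

Run:
```python
from h import *
import pickle
C=pickle.load(open('c0.pkl','rb'))
win={'scene':(300,215,400,300),'side':(150,250,240,330)}
for n in win:
    c=C[n]; im=c['image']; x0,y0,x1,y1=win[n]
    for th in (190,215):
        m=np.zeros(im.shape[:2],np.uint8); m[y0:y1,x0:x1]=(im.min(2)[y0:y1,x0:x1]>th)*255
        k=max(cv2.findContours(m,0,2)[0],key=cv2.contourArea)
        P=np.array([onz(c,*p[0],.042)[:2] for p in k])
        r=cv2.minAreaRect((P*1e4).astype(np.float32)); print(n,th,np.array(r[0])/1e4,np.array(r[1])/10,r[2])
a=C['scene']['image'][160:260,120:180]; b=C['side']['image'][125:195,220:285]
# pin tips (approx pixel from view) : two-ray
def tri(p,q):
    A=[];B=[]
    for n,u in(('scene',p),('side',q)):
        o,d=ray(C[n],*u); M=np.eye(3)-np.outer(d,d);A.append(M);B.append(M@o)
    X=np.linalg.lstsq(np.vstack(A),np.hstack(B),rcond=None)[0]; return X
print('tip',tri((140.2,174),(274,144)), 'onz.1',onz(C['scene'],140.2,174,.1),onz(C['side'],274,144,.1))
print('reel',onz(C['scene'],276,196,.038),'sd',onz(C['scene'],225,157,.01),onz(C['scene'],313,167,.01),'mm',[onz(C['scene'],u*.64,v*.64,.043)[:2].round(3) for u,v in((358,365),(422,368),(412,505),(342,500))])
print('base',[onz(C['scene'],u*.64,v*.64,.012)[:2].round(3) for u,v in((206,332),(267,330),(266,394),(200,397))])
print('post',[onz(C['scene'],u*.64,v*.64,.116)[:2].round(3) for u,v in((203,295),(225,292))])
cv2.imwrite('pics/pin.png',np.hstack([cv2.resize(a,(360,600),interpolation=cv2.INTER_CUBIC),cv2.resize(b,(440,474),interpolation=cv2.INTER_CUBIC)] if 0 else [cv2.resize(a,(360,600),interpolation=cv2.INTER_CUBIC),np.vstack([cv2.resize(b,(440,474),interpolation=cv2.INTER_CUBIC),np.zeros((126,440,3),np.uint8)])]))
```

```text
scene 190 [0.58340034 0.1748488 ] [30.86636353 47.87623291] 51.49951934814453
scene 215 [0.58366733 0.17516228] [29.09877625 45.25345154] 51.4620246887207
side 190 [0.58069648 0.17400602] [35.09042664 49.10210876] 53.2406120300293
side 215 [0.58158779 0.17464648] [32.31478882 48.17063293] 50.11916732788086
tip [ 0.50313289 -0.22278322  0.09798303] onz.1 [ 0.50529452 -0.2212249   0.1       ] [ 0.50217578 -0.22084548  0.1       ]
reel [0.48405979 0.03493215 0.038     ] sd [ 0.38104556 -0.08848577  0.01      ] [0.38380608 0.10595356 0.01      ] mm [array([ 0.58 , -0.043]), array([0.574, 0.033]), array([0.734, 0.041]), array([ 0.738, -0.034])]
base [array([ 0.543, -0.25 ]), array([ 0.53 , -0.173]), array([ 0.617, -0.152]), array([ 0.631, -0.231])]
post [array([ 0.549, -0.223]), array([ 0.542, -0.199])]
```

View pics/pin.png

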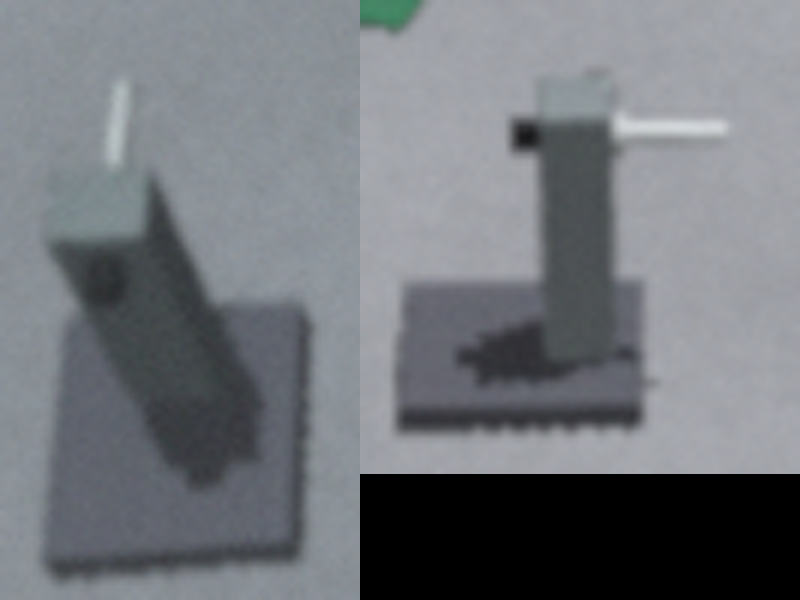

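The crop puts the pin tip at scene pixel (140.3,173.3) with its root at (138.8,187.5). In the side view the tip is at (274.4,143.9) and the root at (257.7,143.9).

```bash
cat >> h.py <<'E'
def plan(pos,yaw_deg=None):
    """tool-frame shift to reach TCP pos, then turn to yaw (tool x heading)"""
    o=ctrl.get_obs(); R=Ro.from_rotvec(o['tool_rot']).as_matrix()
    y=np.degrees(np.arctan2(R[1,0],R[0,0]))
    print('t',o['t'].__round__(2),'pos',o['tool_pos'].round(4),'yaw',y.round(2),'tilt',np.degrees(np.arccos(-R[2,2])).round(2),'F',o['contact_force'].round(1),'open',round(o['opening'],4),'grip',round(o['grip_force'],1),'q6',o['q'][5].round(2))
    d=np.array(pos)-o['tool_pos']; s=R.T@d
    print(' shift(tool)',s.round(4),'len',np.linalg.norm(d).round(4))
    if yaw_deg is not None:
        dy=(yaw_deg-y+180)%360-180; print(' turn',-np.radians(dy).round(4))
E
python3 - <<'E'
from h import *
import pickle
C=pickle.load(open('c0.pkl','rb'))
for n,p,q in(('scene',(140.3,173.3),(138.8,187.5)),('side',(274.4,143.9),(257.7,143.9))):
    a,b=onz(C[n],*p,.1),onz(C[n],*q,.1); print(n,a,b,np.degrees(np.arctan2(*(b-a)[1::-1])))
plan([.583,.175,.26],141.5)
E
```

```text
scene [ 0.50372246 -0.22149123  0.1       ] [ 0.53481809 -0.21523968  0.1       ] 11.36737054262335
side [ 0.50132013 -0.22146762  0.1       ] [ 0.5404139  -0.21398469  0.1       ] 10.835904773882815
t 0.15 pos [ 0.1946 -0.5935  0.303 ] yaw 18.15 tilt 0.09 F [ 0.4 -0.3 -0. ] open 0.0852 grip 0.0 q6 -0.12
 shift(tool) [ 0.6084 -0.6093  0.0441] len 0.8622
 turn -2.1529
```

Request:
drive_tool([
  [[0.0304, -0.0305, 0.0022], 0],
  [[0.0304, -0.0305, 0.0022], 0],
  [[0.0304, -0.0305, 0.0022], 0],
  [[0.0304, -0.0305, 0.0022], 0],
  [[0.0304, -0.0305, 0.0022], 0],
  [[0.0304, -0.0305, 0.0022], 0],
  [[0.0304, -0.0305, 0.0022], 0],
  [[0.0304, -0.0305, 0.0022], 0],
  [[0.0304, -0.0305, 0.0022], 0],
  [[0.0304, -0.0305, 0.0022], 0],
], jaw=0, grip_force=40)

```text
t: 1.15
tool_pos: [0.3889, -0.2076, 0.2817]
tool_rot: [3.102, 0.495, 0.0]
contact_force: [0.3, -1.0, 1.3]
opening: 0.0852
grip_force: 0.0
```

Request:
drive_tool([
  [[0.0304, -0.0305, 0.0022], 0],
  [[0.0304, -0.0305, 0.0022], 0],
  [[0.0304, -0.0305, 0.0022], 0],
  [[0.0304, -0.0305, 0.0022], 0],
  [[0.0304, -0.0305, 0.0022], 0],
  [[0.0304, -0.0305, 0.0022], 0],
  [[0.0304, -0.0305, 0.0022], 0],
  [[0.0304, -0.0305, 0.0022], 0],
  [[0.0304, -0.0305, 0.0022], 0],
  [[0.0304, -0.0305, 0.0022], 0],
])

```text
t: 2.15
tool_pos: [0.5828, 0.177, 0.2593]
tool_rot: [3.102, 0.496, -0.001]
contact_force: [0.8, -1.2, -0.0]
opening: 0.0858
grip_force: 0.0
```

Request:
drive_tool([
  [[0, 0, 0], -0.14],
  [[0, 0, 0], -0.14],
  [[0, 0, 0], -0.14],
  [[0, 0, 0], -0.14],
  [[0, 0, 0], -0.14],
  [[0, 0, 0], -0.14],
  [[0, 0, 0], -0.14],
  [[0, 0, 0], -0.14],
  [[0, 0, 0], -0.14],
  [[0, 0, 0], -0.14],
])

```text
t: 3.15
tool_pos: [0.5822, 0.1751, 0.2594]
tool_rot: [-2.046, -2.383, 0.001]
contact_force: [-0.1, 1.1, -0.0]
opening: 0.0852
grip_force: 0.0
```

Request:
drive_tool([
  [[0, 0, 0], -0.14],
  [[0, 0, 0], -0.14],
  [[0, 0, 0], -0.14],
  [[0, 0, 0], -0.14],
  [[0, 0, 0], -0.14],
  [[0, 0, 0], -0.05],
  [[0, 0, 0], 0],
  [[0, 0, 0], 0],
])

```text
t: 3.95
tool_pos: [0.5823, 0.1751, 0.2596]
tool_rot: [-1.042, -2.963, 0.0]
contact_force: [0.1, 0.6, 0.3]
opening: 0.0856
grip_force: 0.0
```

Run:
```python
from h import *
import pickle
c=vision.get_image('wrist'); pickle.dump(c,open('c1.pkl','wb')); im=c['image']
cv2.imwrite('pics/w1.png',im)
for th in (180,200,215):
    k=max(cv2.findContours(((im.min(2)>th)*255).astype(np.uint8),0,2)[0],key=cv2.contourArea)
    P=np.array([onz(c,*p[0],.042)[:2] for p in k])
    r=cv2.minAreaRect((P*1e4).astype(np.float32)); print(th,np.array(r[0])/1e4,np.array(r[1])/10,r[2])
plan([.5833,.175,.12],141.5)
```

```text
180 [0.70225908 0.30768647] [112.75258789 172.49293213] 60.801395416259766
200 [0.39423687 0.07327437] [90.29668579  5.24446983] 88.17684173583984
215 [0.39438186 0.07294524] [89.65311279  4.67629242] 87.9891586303711
t 4.0 pos [0.5823 0.1751 0.2597] yaw 141.28 tilt 0.03 F [-0.4  0.5 -0.5] open 0.0855 grip 0.0 q6 -0.73
 shift(tool) [-0.0009  0.0006  0.1397] len 0.1397
 turn -0.0039
```

View pics/w1.png

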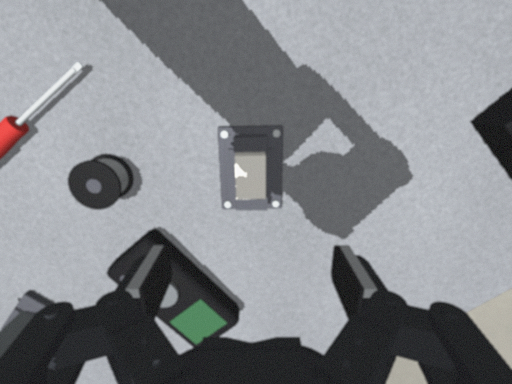

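The wrist view shows the spacer in the arm's shadow at about (251,175). The mould's corner screws are at (224,134), (277,132), (275,204) and (228,205).

Run:
```python
from h import *
import pickle
c=pickle.load(open('c1.pkl','rb')); im=c['image']
m=np.zeros(im.shape[:2],np.uint8); m[142:206,230:274]=(im.min(2)[142:206,230:274]>105)*255
m[195:,:234]=0; m[195:,271:]=0
k=max(cv2.findContours(cv2.morphologyEx(m,2,np.ones((3,3))),0,2)[0],key=cv2.contourArea); print(cv2.boundingRect(k))
P=np.array([onz(c,*p[0],.042)[:2] for p in k]); r=cv2.minAreaRect((P*1e4).astype(np.float32)); print(np.array(r[0])/1e4,np.array(r[1])/10,r[2])
S=np.array([onz(c,*p,.012)[:2] for p in((224,134),(277,132),(275,204),(228,205))]); print('screws',S.mean(0),[np.degrees(np.arctan2(*(d)[::-1])) for d in(S[0]-S[3],S[1]-S[2])])
```

```text
(230, 150, 37, 56)
[0.58142129 0.17095535] [39.19684753 60.9154541 ] 51.331398010253906
screws [0.58272184 0.17392198] [np.float64(142.80198756359061), np.float64(141.42583584996535)]
```

Request:
drive_tool([
  [[0, 0, 0.04], 0],
  [[0, 0, 0.04], 0],
  [[0, 0, 0.04], 0],
  [[0, 0, 0.03], 0],
  [[0, 0, 0.0185], 0],
  [[0, 0, 0], 0],
  [[0, 0, 0], 0],
])

```text
t: 4.7
tool_pos: [0.5826, 0.1752, 0.0917]
tool_rot: [-1.04, -2.964, 0.0]
contact_force: [0.6, 0.1, 0.7]
opening: 0.0856
grip_force: 0.0
```

Request:
drive_tool([
  [[0, 0, 0], 0],
  [[0, 0, 0], 0],
  [[0, 0, 0], 0],
  [[0, 0, 0], 0],
  [[0, 0, 0], 0],
  [[0, 0, 0], 0],
  [[0, 0, 0], 0],
  [[0, 0, 0], 0],
], jaw=1, grip_force=40)

```text
t: 5.5
tool_pos: [0.5831, 0.1753, 0.0925]
tool_rot: [1.039, 2.963, 0.001]
contact_force: [-1.1, -0.6, 6.8]
opening: 0.0313
grip_force: 42.1
```

Request:
drive_tool([
  [[0, 0, -0.01], 0],
  [[0, 0, -0.02], 0],
  [[0, 0, -0.03], 0],
  [[0, 0, -0.03], 0],
  [[0, 0, -0.03], 0],
  [[0, 0, -0.03], 0],
  [[0, 0, -0.03], 0],
  [[0, 0, 0], 0],
  [[0, 0, 0], 0],
  [[0, 0, 0], 0],
])

```text
t: 6.5
tool_pos: [0.5815, 0.175, 0.2692]
tool_rot: [-1.039, -2.961, 0.003]
contact_force: [0.2, 0.3, -1.5]
opening: 0.0311
grip_force: 41.4
```

Run:
```python
from h import *
plan([.583,.175,.26],141.5)
I=[]
for n in('scene','side','wrist'):
    c=vision.get_image(n)
    u,v=proj(c,ctrl.get_obs()['tool_pos']-[0,0,.06]); u,v=int(u),int(v); print(n,u,v)
    u0=min(max(u-45,0),422);v0=min(max(v-60,0),264)
    I.append(cv2.resize(c['image'][v0:v0+120,u0:u0+90],(266,355),interpolation=cv2.INTER_CUBIC))
cv2.imwrite('pics/lift.png',np.hstack(I))
```

```text
t 6.5 pos [0.5815 0.175  0.2692] yaw 141.34 tilt 0.21 F [ 0.2  0.3 -1.5] open 0.0311 grip 41.4 q6 -0.73
 shift(tool) [-0.0012  0.001   0.0092] len 0.0093
 turn -0.0028
scene 365 202
side 182 209
wrist 252 260
```

View pics/lift.png

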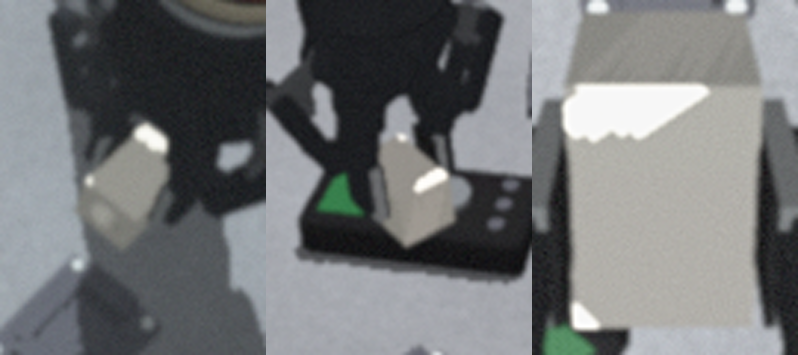

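The lift worked. The wrist view shows the tool +x end face, at crop (660,50), is plain. The scene view shows a round mark on the other end face at crop (103,212), so the hole is at the tool −x end.

Run:
```python
from h import *
plan([.4397,-.2337,.26],191)
```

```text
t 6.65 pos [0.5816 0.175  0.2692] yaw 141.34 tilt 0.21 F [-0.2  0.5 -1.1] open 0.031 grip 41.4 q6 -0.73
 shift(tool) [-0.1446 -0.4078  0.0099] len 0.4328
 turn -0.8668
```

Request:
drive_tool([
  [[-0.0145, -0.0408, 0.001], 0],
  [[-0.0145, -0.0408, 0.001], 0],
  [[-0.0145, -0.0408, 0.001], 0],
  [[-0.0145, -0.0408, 0.001], 0],
  [[-0.0145, -0.0408, 0.001], 0],
  [[-0.0145, -0.0408, 0.001], 0],
  [[-0.0145, -0.0408, 0.001], 0],
  [[-0.0145, -0.0408, 0.001], 0],
  [[-0.0145, -0.0408, 0.001], 0],
  [[-0.0145, -0.0408, 0.001], 0],
])

```text
t: 7.65
tool_pos: [0.4396, -0.2353, 0.2605]
tool_rot: [-1.04, -2.963, -0.001]
contact_force: [0.3, -0.4, -1.4]
opening: 0.0309
grip_force: 41.3
```

Request:
drive_tool([
  [[0, 0, 0], -0.14],
  [[0, 0, 0], -0.14],
  [[0, 0, 0], -0.14],
  [[0, 0, 0], -0.14],
  [[0, 0, 0], -0.14],
  [[0, 0, 0], -0.14],
  [[0, 0, 0], -0.027],
  [[0, 0, 0], 0],
  [[0, 0, 0], 0],
])

```text
t: 8.55
tool_pos: [0.4406, -0.2339, 0.261]
tool_rot: [0.298, -3.127, -0.001]
contact_force: [-0.4, 0.3, -1.7]
opening: 0.031
grip_force: 41.3
```

Run:
```python
from h import *
plan([.4397,-.2337,.1665],191)
```

```text
t 8.55 pos [ 0.4406 -0.2339  0.261 ] yaw -169.1 tilt 0.04 F [-0.4  0.3 -1.7] open 0.031 grip 41.3 q6 -2.4
 shift(tool) [0.0008 0.0003 0.0945] len 0.0945
 turn -0.0017
```

Request:
drive_tool([
  [[0, 0, 0.035], 0],
  [[0, 0, 0.035], 0],
  [[0, 0, 0.0245], 0],
  [[0, 0, 0], 0],
  [[0, 0, 0], 0],
  [[0, 0, 0], 0],
])

```text
t: 9.15
tool_pos: [0.4418, -0.2347, 0.169]
tool_rot: [-0.3, 3.125, -0.004]
contact_force: [0.1, -0.8, -1.2]
opening: 0.0311
grip_force: 41.3
```

Run:
```python
from h import *
import pickle
plan([.4397,-.2337,.1665],191)
C={n:vision.get_image(n) for n in('scene','side')}; pickle.dump(C,open('c2.pkl','wb'))
I=[]
for n,h in(('scene',45),('side',45)):
    c=C[n]; u,v=proj(c,[.475,-.227,.1]); u,v=int(u),int(v); print(n,u-45,v-45)
    I.append(cv2.resize(c['image'][v-45:v+45,u-45:u+45],(396,396),interpolation=cv2.INTER_CUBIC))
cv2.imwrite('pics/pre.png',np.hstack(I))
```

```text
t 9.15 pos [ 0.4418 -0.2347  0.169 ] yaw -169.01 tilt 0.2 F [ 0.1 -0.8 -1.2] open 0.0311 grip 41.3 q6 -2.4
 shift(tool) [0.0018 0.0014 0.0025] len 0.0034
 turn -0.0002
scene 96 115
side 240 98
```

View pics/pre.png

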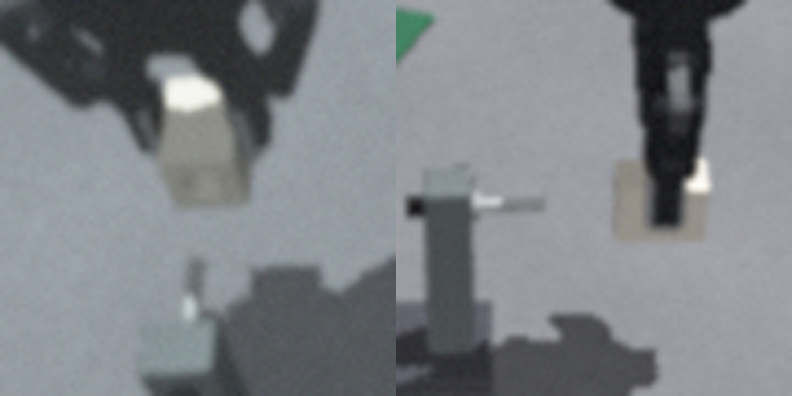

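The scene crop shows the hole end facing the pin, with the end-face centre near (206,187) and a faint darker hole, and the pin tip at (196,258). The side crop shows the spacer box at u 614–706, v 160–240, and the pin tip at (545,204).

Run:
```python
from h import *
import pickle
C=pickle.load(open('c2.pkl','rb'))
def tri(p,q):
    A=[];B=[]
    for n,u in(('scene',p),('side',q)):
        o,d=ray(C[n],*u); M=np.eye(3)-np.outer(d,d);A.append(M);B.append(M@o)
    return np.linalg.lstsq(np.vstack(A),np.hstack(B),rcond=None)[0]
T=np.array([.5025,-.2215,.1]); tcp=ctrl.get_obs()['tool_pos']; u=np.array([np.cos(np.radians(11)),np.sin(np.radians(11)),0])
ctr=tcp-[0,0,.0665]; M=ctr+.024*u
for n in C: print(n,'tip',proj(C[n],T).round(1),'mouth',proj(C[n],M).round(1),'ctr',proj(C[n],ctr).round(1))
print('seen: scene tip 140.5 173.6 mouth 142.8 157.5 ; side tip 273.9 144.4 ctr 300 143.5')
# ribbon: box in side by mask
im=C['side']['image']; sub=im[125:160,285:330].astype(int); m=((sub.sum(2)>300)&(sub[:,:,2]-sub[:,:,0]>2)).astype(np.uint8)
x,y,w,h=cv2.boundingRect(m); print('box',285+x,125+y,w,h,'centre',285+x+w/2-.5,125+y+h/2-.5)
d=M-T; print('mouth rel tip: along',d@u,'lat',d@np.array([-u[1],u[0],0]),'z',d[2])
print('tri tip',tri((140.5,173.6),(273.9,144.4)))
```

```text
scene tip [140.5 172.8] mouth [141.2 155.7] ctr [142.4 145.9]
side tip [273.9 143.8] mouth [290.  142.6] ctr [300.1 142.5]
seen: scene tip 140.5 173.6 mouth 142.8 157.5 ; side tip 273.9 144.4 ctr 300 143.5
box 290 134 22 19 centre 300.5 143.0
mouth rel tip: along -0.03814999896023302 lat -0.001422713405070137 z 0.002632841478108744
tri tip [ 0.50277479 -0.22202917  0.09790504]
```

Request:
drive_tool([
  [[0, 0.0005, 0.0025], 0],
  [[-0.015, 0, 0], 0],
  [[-0.015, 0, 0], 0],
  [[-0.005, 0, 0], 0],
  [[-0.005, 0, 0], 0],
  [[-0.005, 0, 0], 0],
  [[0, 0, 0], 0],
  [[0, 0, 0], 0],
])

```text
t: 10.05
tool_pos: [0.4847, -0.2248, 0.1643]
tool_rot: [0.302, -3.127, -0.0]
contact_force: [-0.2, -1.3, -0.1]
opening: 0.0314
grip_force: 41.3
```

Run:
```python
from h import *
T=np.array([.5025,-.2215,.1]); u=np.array([np.cos(np.radians(11)),np.sin(np.radians(11)),0])
plan(T+.002*u+[0,0,.0665],191)
```

```text
t 10.05 pos [ 0.4847 -0.2248  0.1643] yaw -168.98 tilt 0.03 F [-0.2 -1.3 -0.1] open 0.0314 grip 41.3 q6 -2.34
 shift(tool) [-0.0201 -0.0001 -0.0023] len 0.0202
 turn 0.0003
```

Request:
drive_tool([
  [[-0.004, 0, -0.0015], 0],
  [[-0.004, 0, 0], 0],
  [[-0.004, 0, 0], 0],
  [[-0.003, 0, 0], 0],
  [[0, 0, 0], 0],
  [[0, 0, 0], 0],
])

```text
t: 10.65
tool_pos: [0.4996, -0.222, 0.1658]
tool_rot: [0.302, -3.127, -0.0]
contact_force: [0.5, 0.1, -0.5]
opening: 0.0312
grip_force: 41.3
```

Request:
drive_tool([
  [[-0.002, 0, 0], 0],
  [[-0.001, 0, 0], 0],
  [[0, 0, 0], 0],
  [[0, 0, 0], 0],
])

```text
t: 11.05
tool_pos: [0.5025, -0.2215, 0.1659]
tool_rot: [0.301, -3.127, 0.0]
contact_force: [-0.7, -0.8, -1.7]
opening: 0.0312
grip_force: 41.3
```

Model depth is about 24 mm now; I'll keep going until there is contact.

Request:
drive_tool([
  [[-0.001, 0, 0], 0],
  [[-0.001, 0, 0], 0],
  [[0, 0, 0], 0],
  [[0, 0, 0], 0],
])

```text
t: 11.45
tool_pos: [0.5043, -0.2211, 0.1659]
tool_rot: [0.301, -3.127, -0.0]
contact_force: [-1.8, -0.7, -0.0]
opening: 0.0316
grip_force: 41.4
```

Request:
drive_tool([
  [[-0.001, 0, 0], 0],
  [[0, 0, 0], 0],
  [[0, 0, 0], 0],
])

```text
t: 11.75
tool_pos: [0.5046, -0.2211, 0.1658]
tool_rot: [0.301, -3.124, -0.0]
contact_force: [-5.3, -0.7, 2.7]
opening: 0.031
grip_force: 41.7
```

Request:
drive_tool([
  [[-0.001, 0, 0], 0],
  [[0, 0, 0], 0],
  [[0, 0, 0], 0],
])

```text
t: 12.05
tool_pos: [0.5048, -0.2211, 0.1658]
tool_rot: [0.301, -3.122, -0.0]
contact_force: [-9.1, -2.1, 4.6]
opening: 0.0311
grip_force: 41.9
```

The force reads about 9 N, so the pin is on the bottom of the hole. I'll draw the spacer off. The tool can only turn about its own z, so I'll then swing the spacer upright in the pads by lowering its hole end onto the pin tip.

Request:
drive_tool([
  [[0.005, 0, 0], 0],
  [[0.015, 0, 0], 0],
  [[0.02, 0, 0], 0],
  [[0.02, 0, 0], 0],
  [[0, 0, -0.02], 0],
  [[0, 0, -0.015], 0],
  [[0, 0, 0], 0],
  [[0, 0, 0], 0],
])

```text
t: 12.85
tool_pos: [0.4479, -0.2324, 0.2016]
tool_rot: [-0.302, 3.126, -0.002]
contact_force: [0.4, 0.7, -0.5]
opening: 0.0314
grip_force: 41.4
```

Run:
```python
from h import *
u=np.array([np.cos(np.radians(11)),np.sin(np.radians(11)),0])
plan(np.array([.5024,-.2215,.196])-.017*u,191)
```

```text
t 12.85 pos [ 0.4479 -0.2324  0.2016] yaw -168.98 tilt 0.1 F [ 0.4  0.7 -0.5] open 0.0314 grip 41.4 q6 -2.39
 shift(tool) [-0.0386  0.0003  0.0056] len 0.039
 turn 0.0004
```

Request:
drive_tool([
  [[-0.02, 0, 0], 0],
  [[-0.0185, 0, 0], 0],
  [[0, 0, 0.0055], 0],
  [[0, 0, 0], 0],
  [[0, 0, 0], 0],
], grip_force=25)

```text
t: 13.35
tool_pos: [0.4844, -0.2245, 0.1942]
tool_rot: [0.301, -3.125, -0.002]
contact_force: [0.5, 0.0, -0.4]
opening: 0.0312
grip_force: 41.4
```

Request:
drive_tool([
  [[0, 0, 0.005], 0],
  [[0, 0, 0.004], 0],
  [[0, 0, 0], 0],
  [[0, 0, 0], 0],
])

```text
t: 13.75
tool_pos: [0.4851, -0.2248, 0.1863]
tool_rot: [0.301, -3.127, -0.0]
contact_force: [0.5, -0.2, -2.0]
opening: 0.0313
grip_force: 41.5
```

Request:
drive_tool([
  [[0, 0, 0.001], 0],
  [[0.0025, 0, 0.0025], 0],
  [[0.0025, 0, 0.0026], 0],
  [[0, 0, 0], 0],
])

```text
t: 14.15
tool_pos: [0.4834, -0.2258, 0.1845]
tool_rot: [-0.301, 3.118, -0.002]
contact_force: [2.8, 5.9, 10.9]
opening: 0.0309
grip_force: 43.2
```

Request:
drive_tool([
  [[0, 0, 0], 0],
  [[0, 0, 0], 0],
  [[0, 0, 0], 0],
], jaw=1, grip_force=22)

```text
t: 14.45
tool_pos: [0.4834, -0.2258, 0.1845]
tool_rot: [-0.301, 3.118, -0.002]
contact_force: [2.2, 5.8, 11.3]
opening: 0.0312
grip_force: 43.2
```

Request:
drive_tool([
  [[0.0017, 0, 0.0031], 0],
  [[0.0017, 0, 0.0031], 0],
  [[0, 0, 0], 0],
  [[0, 0, 0], 0],
])

```text
t: 14.85
tool_pos: [0.4798, -0.2267, 0.1792]
tool_rot: [-0.301, 3.12, -0.002]
contact_force: [-2.4, 6.6, 17.9]
opening: 0.0318
grip_force: 46.1
```

```bash
cat > look.py <<'E'
from h import *
import sys
plan([.4857,-.2247,.186],191)
I=[]
for n in('side','wrist'):
    c=vision.get_image(n); p=ctrl.get_obs()['tool_pos']; u,v=proj(c,p-[0,0,.06]); u,v=int(u),int(v)
    r=40 if n=='side' else 90
    v=min(v,384-r)
    I.append(cv2.resize(c['image'][v-r:v+r,u-r:u+r],(396,396),interpolation=cv2.INTER_CUBIC))
cv2.imwrite(sys.argv[1],np.hstack(I))
E
python3 look.py pics/p1.png
```

```text
t 14.85 pos [ 0.4798 -0.2267  0.1792] yaw -168.96 tilt 0.44 F [-2.4  6.6 17.9] open 0.0318 grip 46.1 q6 -2.35
 shift(tool) [-0.0062  0.0008 -0.0067] len 0.0092
 turn 0.0007
```

View pics/p1.png

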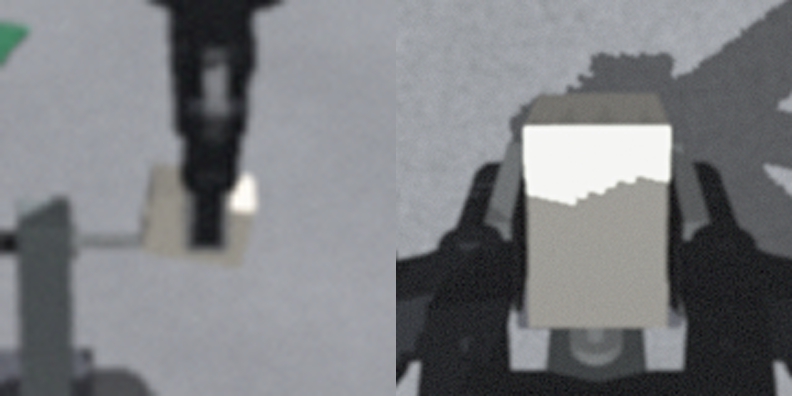

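The side view shows the hole end tilted up about 9° with the pin tip under it at (145,240). The pivot is working, so I'll continue along the arc.

Request:
drive_tool([
  [[0.0009, 0, 0.0035], 0],
  [[0.0009, 0, 0.0034], 0],
  [[0, 0, 0.0036], 0],
  [[0, 0, 0.0036], 0],
  [[0, 0, 0], 0],
  [[0, 0, 0], 0],
])

```text
t: 15.55
tool_pos: [0.4763, -0.2275, 0.1647]
tool_rot: [-0.302, 3.126, -0.002]
contact_force: [-10.6, 5.9, 20.9]
opening: 0.0315
grip_force: 57.0
```

```bash
python3 look.py pics/p2.png
```

```text
t 15.55 pos [ 0.4763 -0.2275  0.1647] yaw -168.95 tilt 0.12 F [-10.6   5.9  20.9] open 0.0315 grip 57.0 q6 -2.35
 shift(tool) [-0.0098  0.0009 -0.0213] len 0.0234
 turn 0.0009
```

View pics/p2.png

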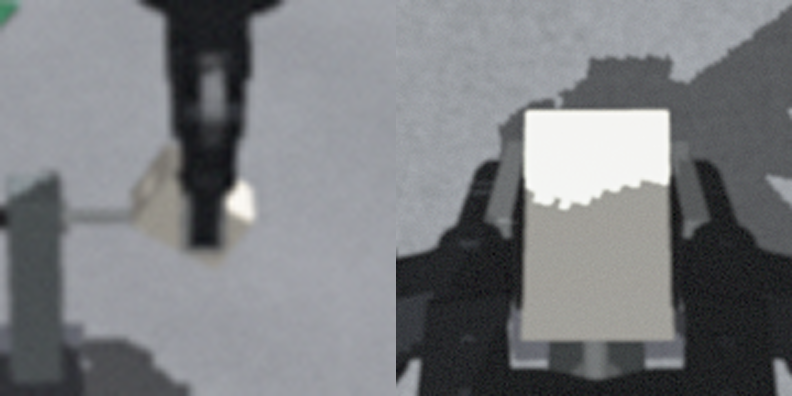

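The side view shows the tilt at about 30–50°, with the hole face visible at (150,185). I'll measure the tilt from the lower edge of the near face.

```bash
cat > tilt.py <<'E'
from h import *
c=vision.get_image('side'); im=c['image']; o=ctrl.get_obs(); p=o['tool_pos']
u0,v0=[int(a) for a in proj(c,p-[0,0,.06])]; r=22
sub=im[v0-r:v0+r,u0-r:u0+r].astype(int)
m=((sub[:,:,2]-sub[:,:,0]>3)&(sub.sum(2)>200)|(sub.min(2)>215)).astype(np.uint8)
# keep largest comps near centre
n,l,st,_=cv2.connectedComponentsWithStats(m); m=np.isin(l,[i for i in range(1,n) if st[i,4]>12]).astype(np.uint8)
ug=np.radians(11); u=np.array([np.cos(ug),np.sin(ug),0]); v=np.array([-u[1],u[0],0])
base=p+v*.016
def onv(px):
    og,d=ray(c,*px); X=og+d*((base-og)@v)/(d@v); return (X-p)@u*1e3,(X-p)[2]*1e3
for row in m: print(''.join('#' if a else '.' for a in row))
h=cv2.convexHull(cv2.findNonZero(m))[:,0]; h=cv2.approxPolyDP(h,1.5,True)[:,0]
for a in h: print(a,np.round(onv(a+[u0-r,v0-r]),1))
print(p, 'pin rel tcp', ((np.array([.5024,-.2215,.1035])-p)@u*1e3).round(1),(103.5-p[2]*1e3).round(1))
E
python3 tilt.py
```

```text
............................................
............................................
............................................
............................................
............................................
............................................
............................................
............................................
............................................
............................................
............................................
............................................
...............###..........................
..............#####.........................
.............######.........................
.............######.........................
............######..........................
...........#######..........................
...........#######..........................
..........#########..........###............
.........##########.........#####...........
.........##########........######...........
.........##########........######...........
.........##########........######...........
.........##########.
[... 372 characters left out ...]
............
......................#####.................
......................#####.................
........................##..................
............................................
............................................
............................................
............................................
............................................
............................................
............................................
............................................
[33 25] [-24.5 -55.9]
[24 35] [ -4.3 -83.6]
[10 28] [ 29.2 -64. ]
[ 9 20] [ 31.8 -42.2]
[17 12] [ 13.6 -21.1]
[31 19] [-19.2 -39.7]
[ 0.47629721 -0.22743502  0.16471393] pin rel tcp 26.8 -61.2
```

Request:
drive_tool([
  [[0, 0, 0.0033], 0],
  [[-0.0002, 0, 0.0033], 0],
  [[-0.0012, 0, 0.0033], 0],
  [[-0.0012, 0, 0.0033], 0],
  [[-0.001, 0, 0], 0],
  [[0, 0, 0], 0],
  [[0, 0, 0], 0],
])

```text
t: 16.4
tool_pos: [0.4777, -0.2275, 0.1512]
tool_rot: [0.302, -3.121, 0.003]
contact_force: [-21.2, 2.1, 26.4]
opening: 0.0308
grip_force: 70.0
```

```bash
python3 tilt.py
```

```text
............................................
............................................
............................................
............................................
............................................
............................................
............................................
............................................
............................................
............................................
............................................
................##..........................
...............####.........................
.............######.........................
............#######.........................
...........########.........................
..........#########.........................
..........#########.........................
..........#########.........................
..........#########...........#.............
..........#########..........###............
..........#########.........#####...........
...........########.........#####...........
............#######.........#####...........
.............######.
[... 372 characters left out ...]
............
............................................
............................................
............................................
............................................
............................................
............................................
............................................
............................................
............................................
............................................
............................................
[32 28] [-22.2 -64.7]
[18 30] [ 10.9 -70.3]
[10 21] [ 30.2 -45.2]
[10 16] [ 30.4 -31.6]
[17 11] [ 14.3 -18.3]
[32 21] [-21.4 -45.3]
[ 0.47772114 -0.22750781  0.15119619] pin rel tcp 25.4 -47.7
```

Request:
drive_tool([
  [[-0.003, 0, 0.002], 0],
  [[-0.003, 0, 0.002], 0],
  [[-0.003, 0, 0.002], 0],
  [[-0.003, 0, 0.002], 0],
  [[0, 0, 0], 0],
  [[0, 0, 0], 0],
])

```text
t: 17.05
tool_pos: [0.4857, -0.2258, 0.14]
tool_rot: [0.301, -3.11, 0.002]
contact_force: [-30.6, -5.5, 19.8]
opening: 0.031
grip_force: 75.9
```

```bash
python3 tilt.py
```

```text
............................................
............................................
............................................
............................................
............................................
............................................
............................................
............................................
............................................
............................................
............................................
................####........................
...............#####........................
...............#####........................
...............#####........................
...............#####........................
...............####.........................
...............####.........................
...............####.........................
................####..........##............
................####.........###............
.................###.........####...........
.................###.........####...........
.................###.........####...........
..................##
[... 394 characters left out ...]
...................................
............................................
............................................
............................................
............................................
............................................
............................................
............................................
............................................
............................................
............................................
[33 29] [-23.7 -67.5]
[29 30] [-14.2 -70.3]
[19 26] [  9.9 -58.9]
[15 18] [ 19.7 -36.6]
[15 12] [ 19.9 -20.3]
[19 11] [ 10.6 -17.6]
[31 19] [-18.  -39.5]
[ 0.4856808  -0.2257518   0.13999974] pin rel tcp 17.2 -36.5
```

Request:
drive_tool([
  [[-0.003, 0, -0.0005], 0],
  [[-0.003, 0, -0.0005], 0],
  [[-0.003, 0, -0.0005], 0],
  [[0, 0, 0], 0],
  [[0, 0, 0], 0],
])

```text
t: 17.6
tool_pos: [0.4891, -0.225, 0.1383]
tool_rot: [0.3, -3.094, 0.001]
contact_force: [-48.1, -12.8, 20.2]
opening: 0.0312
grip_force: 76.1
```

```bash
python3 tilt.py | tail -44; python3 look.py pics/p3.png
```

```text
............................................
............................................
............................................
.................#..........................
................##..........................
................###.........................
................###.........................
................###...........#.............
................###...........#.............
................###..........##.............
................###..........###............
.................##..........###............
.................##..........###............
.................##..........###............
..................#..........####...........
..................#..........####...........
..................##.........####...........
...................#.........####...........
.............................#####..........
.............................####...........
.............................####...........
.............................#####..........
.............................####...........
.............................####...........
....................
[... 232 characters left out ...]
.................
............................................
............................................
............................................
............................................
............................................
............................................
............................................
[32 30] [-22.6 -71.4]
[18 23] [ 11.3 -51.6]
[16 17] [ 16.2 -34.9]
[17 10] [ 14.1 -15.9]
[30 14] [-16.5 -26.8]
[33 25] [-24.5 -57.2]
[ 0.4891212  -0.22497168  0.13832591] pin rel tcp 13.7 -34.8
t 17.65 pos [ 0.4891 -0.225   0.1383] yaw -168.94 tilt 1.88 F [-48.5 -12.8  19.5] open 0.0311 grip 76.1 q6 -2.32
 shift(tool) [ 0.0049  0.0011 -0.0475] len 0.0478
 turn 0.001
```

View pics/p3.png

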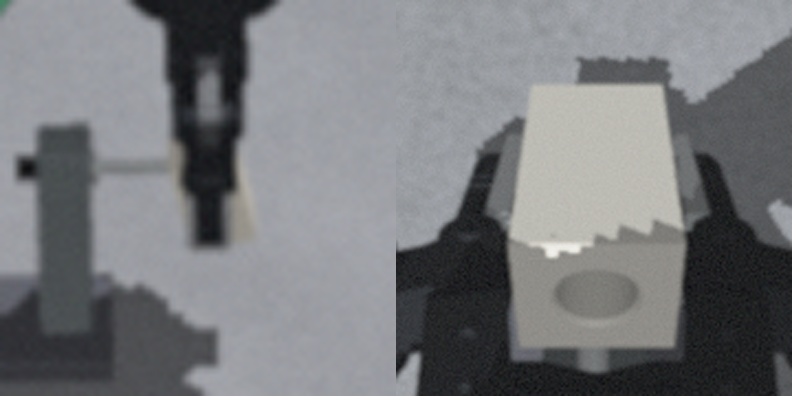

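The wrist view shows the hole mouth facing up at (597,293), and the side view shows the spacer about 75° up against the pin tip. It needs another 10–15°, so I'll back off and reduce the grip first.

Request:
drive_tool([
  [[0.006, 0, 0], 0],
  [[0.006, 0, 0], 0],
  [[0.004, 0, 0], 0],
  [[0, 0, 0], 0],
  [[0, 0, 0], 0],
], jaw=1, grip_force=20)

```text
t: 18.25
tool_pos: [0.4842, -0.225, 0.1405]
tool_rot: [-0.302, 3.126, -0.0]
contact_force: [-0.1, -0.1, -1.4]
opening: 0.0315
grip_force: 73.5
```

```bash
python3 tilt.py | tail -34; python3 -c "
from h import *
plan([.4857,-.2247,.14],191)"
```

```text
................##..........................
................###.........................
................###..........##.............
................###..........##.............
.................##..........###............
.................##..........###............
.................##.........####............
.................##.........####............
..................#.........####............
..................#.........####............
............................####............
............................####............
............................#####...........
............................#####...........
............................####............
.............................#..............
............................................
............................................
............................................
............................................
............................................
............................................
............................................
............................................
............................................
............................................
............................................
............................................
[31 30] [-20.1 -70.2]
[29 31] [-15.4 -73. ]
[18 25] [ 11.2 -56. ]
[16 11] [ 16.5 -17.5]
[30 18] [-16.6 -36.6]
[ 0.48426051 -0.22493145  0.14055254] pin rel tcp 18.5 -37.1
t 18.3 pos [ 0.4843 -0.2249  0.1406] yaw -168.95 tilt 0.04 F [ 0.6 -0.1 -0.8] open 0.0314 grip 73.5 q6 -2.34
 shift(tool) [-0.0015 -0.      0.0006] len 0.0016
 turn 0.0008
```

Request:
drive_tool([
  [[0, 0, 0], 0],
  [[0, 0, 0], 0],
], jaw=0.8, grip_force=20)

```text
t: 18.5
tool_pos: [0.4841, -0.225, 0.1404]
tool_rot: [-0.302, 3.127, -0.0]
contact_force: [0.2, 0.5, -1.5]
opening: 0.0315
grip_force: 73.5
```

Request:
drive_tool([
  [[0, 0, 0], 0],
  [[0, 0, 0], 0],
], jaw=0.7)

```text
t: 18.7
tool_pos: [0.4838, -0.225, 0.1403]
tool_rot: [0.302, -3.127, -0.0]
contact_force: [-0.1, -0.3, -1.0]
opening: 0.0311
grip_force: 73.5
```

The grip stays at about 73 N, so it's self-locking. A more robust way is to stand the plain end on the open bench and release it. At about 15° lean it will settle flat, and I can regrasp it upright.

Request:
drive_tool([
  [[0.03, 0, 0], 0],
  [[0.03, 0, 0], 0],
  [[0, 0, 0.03], 0],
  [[0, 0, 0.02], 0],
  [[0, 0, 0.004], 0],
  [[0, 0, 0], 0],
  [[0, 0, 0], 0],
])

```text
t: 19.4
tool_pos: [0.4256, -0.237, 0.0873]
tool_rot: [-0.302, 3.126, -0.002]
contact_force: [-0.2, -0.2, -0.8]
opening: 0.0315
grip_force: 73.5
```

Request:
drive_tool([
  [[0, 0, 0.003], 0],
  [[0, 0, 0.002], 0],
  [[0, 0, 0], 0],
  [[0, 0, 0], 0],
])

```text
t: 19.8
tool_pos: [0.4249, -0.2366, 0.0814]
tool_rot: [-0.302, 3.127, -0.0]
contact_force: [-0.5, -0.7, -1.6]
opening: 0.0314
grip_force: 73.5
```

Request:
drive_tool([
  [[0, 0, 0.002], 0],
  [[0, 0, 0.001], 0],
  [[0, 0, 0], 0],
  [[0, 0, 0], 0],
])

```text
t: 20.2
tool_pos: [0.4248, -0.2366, 0.0782]
tool_rot: [0.301, -3.127, -0.0]
contact_force: [-0.1, 0.2, -1.3]
opening: 0.0314
grip_force: 73.5
```

Request:
drive_tool([
  [[0, 0, 0.0015], 0],
  [[0, 0, 0.001], 0],
  [[0, 0, 0], 0],
  [[0, 0, 0], 0],
])

```text
t: 20.6
tool_pos: [0.4252, -0.2368, 0.0772]
tool_rot: [0.302, -3.127, -0.0]
contact_force: [-4.7, 2.9, 9.5]
opening: 0.0314
grip_force: 75.1
```

Request:
drive_tool([
  [[0, 0, 0], 0],
  [[0, 0, 0], 0],
  [[0, 0, 0], 0],
  [[0, 0, 0], 0],
  [[0, 0, 0], 0],
  [[0, 0, 0], 0],
  [[0, 0, 0], 0],
  [[0, 0, 0], 0],
], jaw=0.35, grip_force=40)

```text
t: 21.4
tool_pos: [0.4248, -0.2366, 0.0758]
tool_rot: [0.301, -3.127, 0.0]
contact_force: [1.2, -1.1, -0.8]
opening: 0.0556
grip_force: 0.0
```

```bash
python3 look.py pics/p4.png; python3 tilt.py | tail -46
```

```text
t 21.4 pos [ 0.4248 -0.2366  0.0758] yaw -168.99 tilt 0.0 F [ 1.2 -1.1 -0.8] open 0.0556 grip 0.0 q6 -2.42
 shift(tool) [-6.200e-02  1.000e-04 -1.102e-01] len 0.1264
 turn 0.0002
............................................
............................................
............................................
............................................
............................................
............................................
............................................
............................................
...............................##...........
...............................###..........
...............................###..........
...............................###..........
...............................###..........
...............................###..........
...............................###..........
...............................##...........
...............................##...........
..............................###...........
...............................##...........
...............................##...........
.....................
[... 371 characters left out ...]
............
.............................##.............
............................................
............................................
............................................
............................................
............................................
............................................
............................................
............................................
............................................
............................................
............................................
[32 11] [-19.9 -14.1]
[32 28] [-23.4 -64.5]
[29 32] [-16.8 -76.8]
[28 27] [-13.4 -61.4]
[ 0.42484604 -0.23656762  0.07579376] pin rel tcp 79.0 27.7
```

View pics/p4.png

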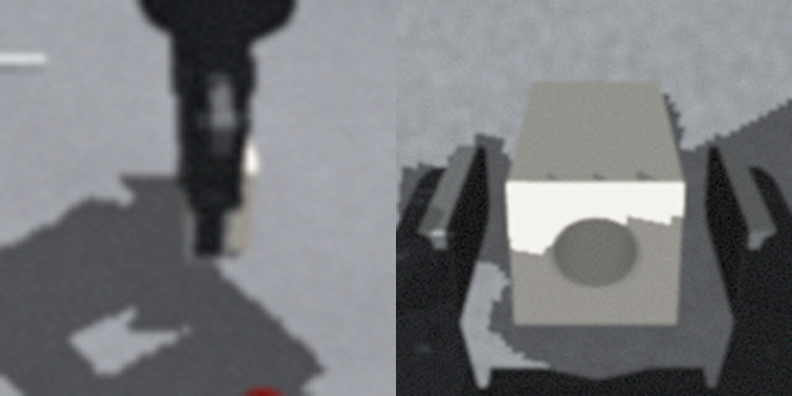

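It's standing upright with the hole up, at wrist crop (595,252), between the open fingers. I'll work out the centring.

Run:
```python
from h import *
c=vision.get_image('wrist'); p=ctrl.get_obs()['tool_pos']; u,v=proj(c,p-[0,0,.06]); u=int(u); v=min(int(v),294)
R=Ro.from_rotvec(ctrl.get_obs()['tool_rot']).as_matrix()
for a in((111,182),(290,182),(118,325),(281,325),(199,252)):
    print((R.T@(onz(c,u-90+a[0]/2.2,v-90+a[1]/2.2,.048)-p)*1e3).round(1))
```

```text
[ 24.7 -15.9  27.8]
[24.7 16.4 27.8]
[ -7.6 -16.   27.8]
[-7.6 16.1 27.8]
[ 9.6 -0.  27.8]
```

Request:
drive_tool([
  [[0.0045, 0, -0.002], 0],
  [[0.004, 0, -0.002], 0],
  [[0, 0, 0], 0],
  [[0, 0, 0], 0],
])

```text
t: 22.0
tool_pos: [0.4164, -0.2383, 0.08]
tool_rot: [-0.301, 3.127, -0.0]
contact_force: [0.0, 1.0, -0.4]
opening: 0.0554
grip_force: 0.0
```

Request:
drive_tool([
  [[0, 0, 0], 0],
  [[0, 0, 0], 0],
  [[0, 0, 0], 0],
  [[0, 0, 0], 0],
  [[0, 0, 0], 0],
  [[0, 0, 0], 0],
  [[0, 0, 0], 0],
  [[0, 0, 0], 0],
], jaw=1, grip_force=40)

```text
t: 22.8
tool_pos: [0.4167, -0.2383, 0.0799]
tool_rot: [-0.301, 3.127, -0.001]
contact_force: [0.4, -0.8, 0.0]
opening: 0.0317
grip_force: 40.2
```

Request:
drive_tool([
  [[0, 0, -0.01], 0],
  [[0, 0, -0.02], 0],
  [[0, 0, -0.03], 0],
  [[0, 0, -0.04], 0],
  [[0, 0, -0.04], 0],
  [[0, 0, -0.03], 0],
  [[0, 0, -0.01], 0],
  [[0, 0, 0], 0],
  [[0, 0, 0], 0],
  [[0, 0, 0], 0],
])

```text
t: 23.8
tool_pos: [0.4156, -0.2375, 0.257]
tool_rot: [0.301, -3.124, -0.005]
contact_force: [-0.1, -0.2, -0.4]
opening: 0.0317
grip_force: 40.1
```

Request:
drive_tool([
  [[0, 0, 0], 0],
  [[0, 0, 0], 0],
  [[0, 0, 0], 0],
  [[0, 0, 0], 0],
])

```text
t: 24.2
tool_pos: [0.4165, -0.2382, 0.2595]
tool_rot: [0.301, -3.127, -0.001]
contact_force: [-0.6, -0.6, -0.6]
opening: 0.0315
grip_force: 40.1
```

```bash
python3 tilt.py; python3 -c "
from h import *
plan([.4165,-.238,.26],191)"
```

```text
##################.................#########
##################................##########
##################................##########
##################................##########
##################...............###########
##################...............###########
....##############...............###########
.................................###########
..................................##########
..................#.......................##
.................###........................
................###.........................
................####........................
.................##.........................
................####........................
................###.........................
................####........................
................####........................
................####........................
................####.........##.............
................###...........#.............
................###..........##.............
................###..........##.............
................###..........##.............
................###.
[... 540 characters left out ...]
........................
............................................
............................................
............................................
............................................
............................................
............................................
............................................
[29 34] [-14.4 -80. ]
[16 34] [ 14.7 -79.9]
[0 5] [ 53.1 -10.4]
[0 0] [53.5  1. ]
[43  0] [-37.9   0.5]
[43  9] [-39.8 -20. ]
[ 0.4165035  -0.23821318  0.25969295] pin rel tcp 87.5 -156.2
t 24.25 pos [ 0.4165 -0.2382  0.2597] yaw -168.99 tilt 0.01 F [ 0.6 -0.7 -1.3] open 0.0316 grip 40.1 q6 -2.44
 shift(tool) [-0.      0.0002 -0.0003] len 0.0004
 turn 0.0002
```

```bash
python3 -c "
from station import ctrl
print(ctrl.finish_job())"
```

```text
the job is handed in; nothing more can be done
None
```

The job is handed in, and the station returned no verdict: I pushed the spacer onto the feeler pin until it bottomed (about 9 N) and drew it off, swung it about 75° up in the pads against the pin tip, then set it down on the bench and regripped it upright; it is now held hole-up at 40 N with its mouth about 0.23 m above the bench, touching nothing else.

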